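# Pack out the sprung jaw and hold the stack clamped

## Task

The sprung jaw of the packing fixture is too short to clamp the spacer that stands against its backstop: add spare spacers, seated upright and square in the channel between jaw and stack, and push the jaw's plate towards the backstop to feel whether the stack is tight; if the jaw runs to its stop with its spring still loose, let it come back and add another. Use no more spacers than it takes: the jaw's white pointers must come to rest inside the green band, with the spring clearly taken up but not driven solid. The jaw springs back when let go, so finish while still pushing on the plate, holding the stack clamped; leave the other things on the bench where they are.

Things in the scene. Friction and masses are not known exactly. Their poses are not given: they have to be found in the camera images.
- fixture: packing fixture, fixed to the worktop: dark base plate 200 (x) x 96 (y) x 12 mm, origin at the centre of its underside; its +x runs from the sprung jaw (robot's side) to a blue backstop block (46 mm wide, with knob 58 mm above the worktop) fixed across the channel. The backstop's face is at x = +21 to +51 mm, different every time, not reported: feel for it
- channel (a point): point on the channel's middle line and floor (12 mm above the worktop), 35 mm towards the backstop from the pad at rest (x = 0 in the fixture's frame). The open-topped channel runs along the fixture's x, 54 mm wide between two aluminium side rails (10 mm high, 8 mm thick, from x = -50 to +80 mm)
- green_band (a point): robot's-side end of the green band on the rail tops, on the middle line: fixture x = -22 mm; the green runs from here to x = +1 mm, red lies on the robot's side of it
- carriage (a joint): slide of the blue jaw carriage along the fixture's +x, 0 (fully back, where its return spring of about 3 to 5 N takes it as soon as it is let go) to 0.04 m (its end stop). It carries the upright push plate and, in front, the sprung pad
- jaw_pad (a joint): how far the pad's spring is taken up: 0 relaxed to 0.016 m (driven solid); 0.8 N per mm. It reads above 0 only when something pushes back on the pad
- push_plate (a point): middle of the black rubber patch on the robot's side of the blue push plate, which is 50 mm wide and 8 mm thick and stands from 14 to 86 mm above the worktop; the patch is 66 mm above the worktop. Push here along the fixture's +x
- pad_face (a point): middle of the front face of the brass jaw pad (36 wide, 23 mm high, 15 to 38 mm above the worktop); at rest it lies at x = -35 mm in the fixture's frame. White pointers on both sides of it hang over the rails, level with the face
- spacer_1: spacer: aluminium block 18 thick (its x) x 44 wide (its y) x 28 mm high with an upright orange grip tab on top, centred, 10 (x) x 16 (y) mm, reaching from 28 to 62 mm above the underside; 60 g; origin at the centre of its underside, z up. This one already stands in the channel against the backstop
- spacer_2: spacer: aluminium block 18 thick (its x) x 44 wide (its y) x 28 mm high with an upright orange grip tab on top, centred, 10 (x) x 16 (y) mm, reaching from 28 to 62 mm above the underside; 60 g; origin at the centre of its underside, z up. A spare, standing on the worktop to the right of the fixture
- spacer_3: spacer: aluminium block 18 thick (its x) x 44 wide (its y) x 28 mm high with an upright orange grip tab on top, centred, 10 (x) x 16 (y) mm, reaching from 28 to 62 mm above the underside; 60 g; origin at the centre of its underside, z up. A spare, standing on the worktop to the right of the fixture
- spacer_4: spacer: aluminium block 18 thick (its x) x 44 wide (its y) x 28 mm high with an upright orange grip tab on top, centred, 10 (x) x 16 (y) mm, reaching from 28 to 62 mm above the underside; 60 g; origin at the centre of its underside, z up. A spare, standing on the worktop to the right of the fixture
- tape_roll: yellow-green roll of tape 102 mm across, 24 high, left of the work; bystander, leave it alone
- calliper: calliper 200 mm long, lying, left of the work; bystander, leave it alone
- timer: bench timer 62x62x19 mm, left of the work; bystander, leave it alone
- jar: orange screw jar with blue lid, 57 mm across, 82 high, at the right; bystander, leave it alone
- screwdriver: screwdriver 198 mm long with red handle, lying at the right; bystander, leave it alone
- plunger: steel piston rod 178 mm long, lying at the back right; bystander, leave it alone

How it is judged:
By the outcome, as a careful person would: the job done as asked, in the order asked, and still so for the second after the job is handed in, while the arm keeps its last pose, push and grip.
It also fails if it takes over 72 s, if anything falls off the work surface, if the arm or the gripper's body presses on something with over 40 N, if the wrist force passes 120 N, or if a joint passes its speed limit or range.

## Robot

A 7-joint arm with a two-finger parallel gripper is mounted at the origin on a cart in front of the work surface, level with it; the furniture and walls round the work are solid. World frame = base frame: x ahead of the robot, y to its left, z up, the work surface at z = 0. Lengths are in m, angles in rad, forces in N, time in s.
With the tool pointing down it reaches from about 0.425 to 0.925 m from the base axis. Payload 6.8 kg.
Tool frame: the origin (TCP) lies on the front face of the gripper's body, between the roots of the fingers; the fingertips stand 73 mm ahead of it and the grasp point (between the pads) lies 54 mm ahead of it; z points along the fingers, y is the direction in which the jaws open and shut (so a half turn about z gives the same grasp; the last joint's range is limited). The gripper opens to 85 mm and grips with 20 to 120 N. Pads are 22 mm wide; open, the fingers measure 114 mm over their backs; the gripper's body (76 mm by 85 mm) begins 54 mm behind the grasp point. The pads swing forward as they close: fully open they stand 13 mm farther back than shut.
Start: joints at [-1.208, 0.477, 0.022, 1.555, -0.011, 1.109, -0.083], TCP at [0.306, 0.602, 0.304] pointing down, gripper open.
Joint ranges: [-2.96, 2.96], [-0.34, 2.1], [-1.41, 1.46], [0.24, 2.44], [-1.37, 4.51], [0.17, 1.92], [-2.96, 2.96]. Speed limits (rad/s): [2.39, 2.39, 3.14, 3.14, 3.14, 3.14, 3.14].

## Interface

Orientations are given as a rotation vector (axis times angle).
In Python, from bench import * gives the robot as it stands.
- The arm moves only by the tool jog_arm, never from a script. Its argument "plan" is a list of rows, each a list of 2 entries, a list of its own where there are three numbers: the shift along the world's x, y, z in cm, then the turn about the world's z in rad. In form: [[[tx, ty, tz], twist], ...]. A call has 1 to 12 rows; each row shifts and turns the commanded pose from where the row before left it; what a row does not reach is not made up. A row lasts 1/10 s, in which the tool goes at most 50 mm and 8.59 degrees, less where a joint would pass 70% of its speed; a pose out of reach is approached as far as the arm can. A call is refused whole if a number of a shift passes 5 or a number of a turn 0.15, either way. A call with a gripper value outside its range is refused whole. "hand" is the finger opening in cm, from 0 to 8.54, set as the call begins (left out, the last holds). The fingers move at their own pace and stop on an object; "grip_force" is the grip in N (left out, the last holds). Time passes only in rows, so rows that do not move let the fingers close. It gives the time, the measured TCP pose, the force and the opening at its end, in the units of the state.
- get_obs(): the state, without advancing time (a new reading comes with each control period).
- grab_frame(name): name is "side" or "top"; returns the picture (400x640x3 uint8, red, green, blue); there is no depth.
- get_calibration(name): a dict with "intrinsics" (3x3 intrinsics, pixels), "xyz" and "orientation" of the camera in the world. Camera axes: x right, y down, z forward; pixel columns grow to the right and rows downward; lengths in m; the calibration is good to about 2 mm. A picture is of the moment at which its call begins. get_calibration takes no time and is no camera call.
- hand_in(): hands the job in, once; it reports no verdict.
The state is a dict: "clock": time; "joints": joint angles; "qvel": joint speeds; "tau": joint torques, N m; "tcp_pos": TCP position; "orientation": TCP orientation; "contact_force": force on the tool from outside, world axes, zero at the start; "moment": the same for the moment, N m; "grip_width": finger opening in m.
Only numpy, scipy, OpenCV 4.12 (cv2) and the standard library are available. Lean on these libraries where they do the work, as an engineer would, in place of code of your own. Each camera call takes 0.05 s, during which the arm holds its last target. There are 200 camera calls.

## Working session

There is one attempt and no reset: what is moved stays moved. The work goes in short steps, Python scripts to look and compute and a tool call to move; the robot and the scene stay as the last step left them, time stands still between calls to the robot, and variables do not carry over. Pictures are saved under pics/ and viewed, about 8 in all and at most 12, crops included, and the job is handed in when it is done.

Besides the shell and the picture viewer there is one more tool, called after "Emit:" as a command line: name --argument value ..., lists and objects as JSON in quotes. jog_arm: Moves the arm, as the interface text tells. Its arguments: {"type":"object","properties":{"plan":{"type":"array","items":{"type":"array"}},"hand":{"type":"number"},"grip_force":{"type":"number"}},"required":["plan"]}

```bash
mkdir -p pics; ls; python3 - <<'E'
from bench import *
import cv2
for n in("top","side"):
    im=grab_frame(n); cv2.imwrite(f"pics/{n}0.png",im[:,:,::-1])
    c=get_calibration(n); print(n,c)
o=get_obs(); print(o)
E
```

```text
pics
top {'intrinsics': array([[381.3797969 ,   0.        , 320.59148872],
       [  0.        , 381.3797969 , 197.16815364],
       [  0.        ,   0.        ,   1.        ]]), 'xyz': array([ 0.40148112, -0.01077295,  1.44270784]), 'orientation': array([-2.19652364,  2.17453003, -0.13073559])}
side {'intrinsics': array([[392.46030358,   0.        , 315.96440063],
       [  0.        , 392.46030358, 199.15880602],
       [  0.        ,   0.        ,   1.        ]]), 'xyz': array([ 0.1907562 , -1.08014538,  0.49190659]), 'orientation': array([-1.90799132,  0.29237192, -0.21856546])}
{'clock': 0.1, 'joints': array([-1.20808992,  0.47776303,  0.02233922,  1.55634897, -0.01147973,
        1.10928755, -0.08309959]), 'qvel': array([ 1.67401174e-04, -3.19906023e-03, -1.04477220e-03, -2.89123035e-03,
       -7.41434365e-07,  2.86717125e-04, -4.44780016e-04]), 'tau': array([ 3.89974943e-03, -5.97763717e+01,  1.61334928e+00, -2.81957638e+01,
        1.27939563e-02,  5.05891730e-03,  5.62938419e-05]), 'tcp_pos': array([0.30600156, 0.60119444, 0.30299372]), 'orientation': array([-7.32620403e-01, -3.05471261e+00,  2.60627879e-03]), 'contact_force': array([0.47586954, 0.11567225, 0.45453576]), 'moment': array([0.01135974, 0.0166879 , 0.05155627]), 'grip_width': 0.08565448734468771}
```

View pics/top0.png

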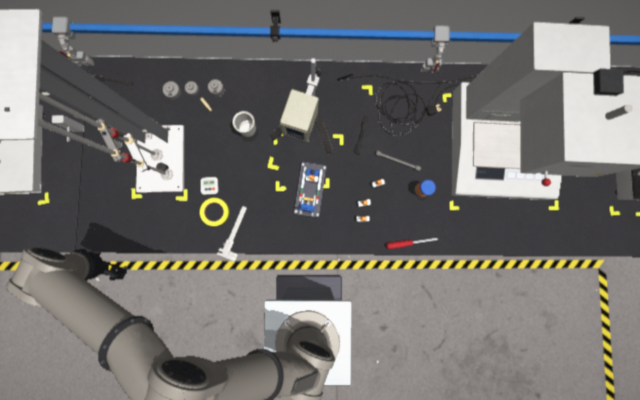

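View pics/side0.png

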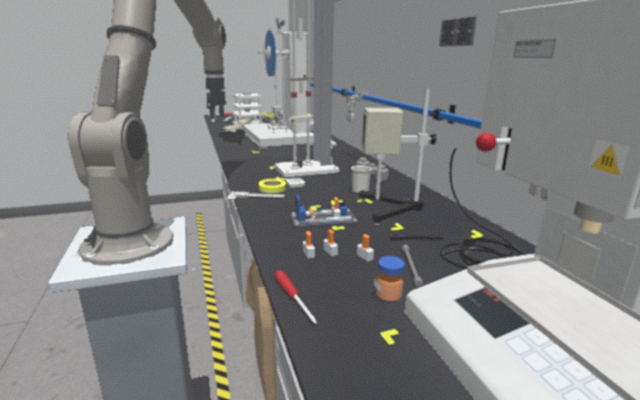

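The top view shows the fixture near (310,188), the spares near (378,183), (364,203) and (363,218), and the jar at (425,187). The side view shows the same three spares. I'll crop closer and write the helpers.

```bash
cat > h.py <<'E'
from bench import *
import numpy as np, cv2
from scipy.spatial.transform import Rotation as R
C={n:get_calibration(n) for n in("top","side")}
def ray(n,u,v):
    c=C[n]; d=R.from_rotvec(c["orientation"]).apply(np.linalg.inv(c["intrinsics"])@[u,v,1]); return np.array(c["xyz"]),d
def onz(n,u,v,z):
    o,d=ray(n,u,v); return o+d*(z-o[2])/d[2]
def px(n,p):
    c=C[n]; q=c["intrinsics"]@R.from_rotvec(c["orientation"]).inv().apply(np.array(p)-c["xyz"]); return q[:2]/q[2]
def crop(n,u0,v0,u1,v1,k,name,im=None):
    im=grab_frame(n) if im is None else im
    cv2.imwrite(f"pics/{name}.png",cv2.resize(im[v0:v1,u0:u1,::-1],None,fx=k,fy=k,interpolation=cv2.INTER_CUBIC)); return im
def blobs(im,lo,hi,box,amin=4):
    h=cv2.cvtColor(im,cv2.COLOR_RGB2HSV); m=cv2.inRange(h,np.array(lo),np.array(hi))
    k=np.zeros_like(m); u0,v0,u1,v1=box; k[v0:v1,u0:u1]=m[v0:v1,u0:u1]
    N,L,S,c=cv2.connectedComponentsWithStats(k,connectivity=8)
    return [(S[i,4],c[i],np.argwhere(L==i)[:,::-1]) for i in range(1,N) if S[i,4]>=amin]
E
python3 - <<'E'
from h import *
im=crop("top",280,155,440,255,5,"c1")
for nm,lo,hi in(("orange",(4,140,90),(20,255,255)),("green",(45,80,50),(85,255,255)),("blue",(100,120,50),(130,255,255)),("white",(0,0,150),(180,70,255)),("dark",(0,0,45),(180,70,150))):
    for a,c,p in blobs(im,lo,hi,(280,155,400,230)):
        r=cv2.minAreaRect(p.astype(np.float32)); print(nm,a,c.round(1),np.round(r[1],1),round(r[2],1),onz("top",*c,0.03).round(4))
im=crop("side",280,185,380,265,8,"c2")
E
```

```text
orange 13 [311.5 177.4] [3. 3.] 90.0 [ 0.6084 -0.0122  0.03  ]
orange 12 [378.5 181.7] [3. 3.] 90.0 [ 0.5953 -0.2635  0.03  ]
orange 10 [364.5 202.2] [2. 3.] 90.0 [ 0.5175 -0.2106  0.03  ]
orange 15 [362.6 217.6] [3. 3.] 90.0 [ 0.46   -0.2034  0.03  ]
green 4 [301.2 189.8] [2. 1.] 90.0 [0.5614 0.0256 0.03  ]
green 6 [317.5 192. ] [2. 1.] 90.0 [ 0.5537 -0.035   0.03  ]
blue 23 [308.1 171.5] [5. 4.] 90.0 [0.6305 0.0008 0.03  ]
blue 22 [316.1 172.2] [4. 4.] 90.0 [ 0.6282 -0.029   0.03  ]
blue 81 [306.5 207.2] [ 6. 13.] 90.0 [0.4964 0.0051 0.03  ]
white 98 [303.9 176.8] [ 9. 25.] 0.0 [0.6101 0.0162 0.03  ]
white 7 [324.  167.3] [2. 2.] 90.0 [ 0.6472 -0.0585  0.03  ]
white 100 [318.7 179.2] [21.  9.] 90.0 [ 0.6018 -0.0391  0.03  ]
white 17 [382.5 181.4] [5. 3.] 90.0 [ 0.5967 -0.2784  0.03  ]
white 18 [373.9 184. ] [4.4 3.5] 71.6 [ 0.5863 -0.2461  0.03  ]
white 42 [301.7 198.1] [10.  5.] 90.0 [0.53   0.0233 0.03  ]
white 45 [314.8 200.6] [10.  6.] 90.0 [ 0.5215 -0.0251  0.03  ]
white 19 [368.6 201.3] [5. 3.] 90.0 [ 0.5212 -0.2259  0.03  ]
white 10 [307.9 201.9] [4. 2.] 90.0 [5.163e-01 3.000e-04 3.000e-02]
white 21 [360.  203.7] [5.5 3.9] 56.3 [ 0.5116 -0.1936  0.03  ]
white 7 [295.7 211. ] [2. 2.] 0.0 [0.482 0.045 0.03 ]
white 6 [300.5 212. ] [2. 1.] 90.0 [0.4785 0.0272 0.03  ]
white 5 [312.4 213.8] [2. 1.] 90.0 [ 0.4722 -0.0169  0.03  ]
white 8 [317.1 214.1] [2. 2.] 90.0 [ 0.4712 -0.0344  0.03  ]
white 17 [358.2 218.9] [5. 3.] 90.0 [ 0.4551 -0.1872  0.03  ]
white 18 [367.3 218. ] [4. 3.] 90.0 [ 0.4587 -0.2211  0.03  ]
dark 8081 [341.4 192.1] [ 74. 119.] 90.0 [ 0.5545 -0.1244  0.03  ]
dark 10 [305.2 201.6] [3.2 2.5] 18.4 [0.5173 0.0103 0.03  ]
dark 9 [310.3 201.9] [2.8 2.1] 45.0 [ 0.5164 -0.0087  0.03  ]
```

View pics/c1.png

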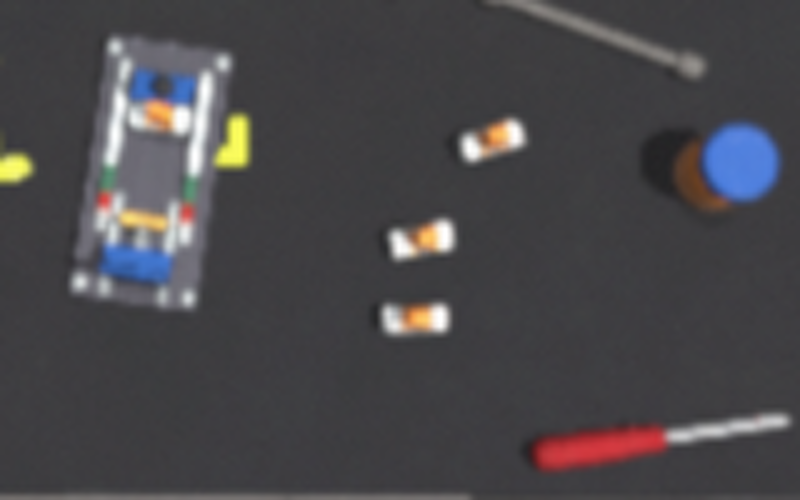

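View pics/c2.png

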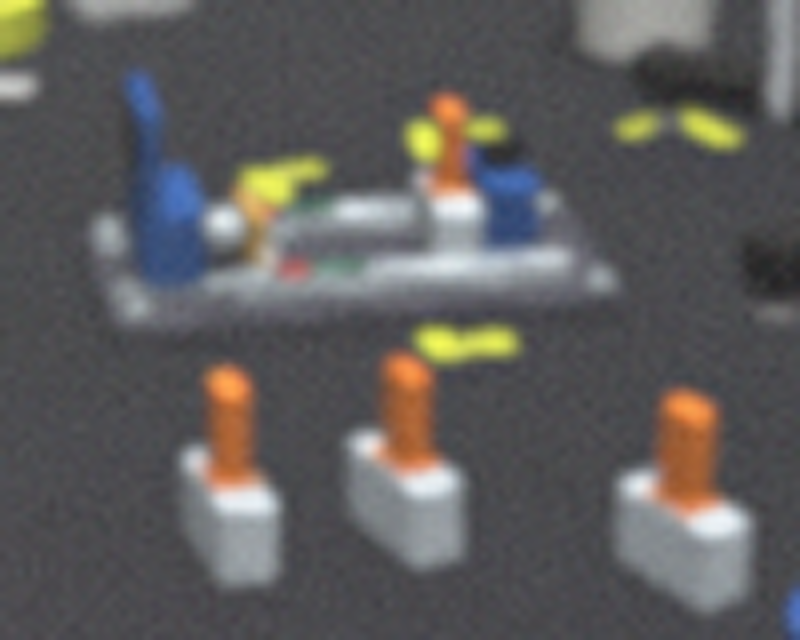

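Both crops are clear. The fixture is yawed slightly, spacer_1 is against the backstop, and the three spares have small differing yaws. Next I'll compute the poses.

```bash
cat > poses.py <<'E'
from h import *
im=grab_frame("top"); s=grab_frame("side")
# fixture: screws of the corners (from crop/5 + offset), z=.013
uv=np.array([(115,47),(223,63),(188,298),(80,283)])/5+[280,155]
P=np.array([onz("top",*q,.013) for q in uv]); 
print("edges",[round(np.linalg.norm(P[i]-P[i-1]),3) for i in range(4)])
ctr=P.mean(0); ax=P[0]+P[1]-P[2]-P[3]; fy=np.arctan2(ax[1],ax[0]); print("fixture",ctr.round(4),"yaw",fy.round(3))
ang=lambda v:np.arctan2(v[1],v[0])
H=cv2.cvtColor(s,cv2.COLOR_RGB2HSV)
def tri(a,b):
    (o,d),(p,e)=a,b; A=np.stack([d,-e],1); t=np.linalg.lstsq(A,p-o,rcond=None)[0]; x,y=o+d*t[0],p+e*t[1]; return (x+y)/2,np.linalg.norm(x-y)
ob=[b for b in blobs(im,(4,140,90),(20,255,255),(290,165,400,230),6)]
sb=[b for b in blobs(s,(4,140,90),(16,255,255),(295,190,375,255),6)]
for a,c,p in ob:
    for a2,c2,p2 in sb:
        x,g=tri(ray("top",*c),ray("side",*c2))
        if g<.012: print("tab",c.round(1),c2.round(1),a2,x.round(4),"gap",round(g,4))
# spacer tops: white ends
for e in ([(382.5,181.4),(373.9,184.0)],[(368.6,201.3),(360,203.7)],[(358.2,218.9),(367.3,218.)]):
    q=[onz("top",*k,.028) for k in e]; d=q[0]-q[1]; a=ang(d)
    print("spare",((q[0]+q[1])/2).round(4),"len",np.linalg.norm(d).round(4),"yaw(y axis->x yaw)",round(((a-np.pi/2+np.pi/2)%np.pi)-np.pi/2,3))
    # whole outline
g=cv2.cvtColor(im,cv2.COLOR_RGB2HSV)
m=((g[...,2]>120)).astype(np.uint8); m[:, :345]=0; m[:,395:]=0; m[:172]=0; m[228:]=0
N,L,S,c=cv2.connectedComponentsWithStats(m)
for i in range(1,N):
    if S[i,4]>30:
        r=cv2.minAreaRect(np.argwhere(L==i)[:,::-1].astype(np.float32)); q=cv2.boxPoints(r)
        w=np.array([onz("top",*k,.028) for k in q]); e0,e1=w[1]-w[0],w[2]-w[1]; l=e0 if np.linalg.norm(e0)>np.linalg.norm(e1) else e1
        pp=np.argwhere(L==i)[:,::-1]; pw=np.array([onz("top",*k,.028)[:2] for k in pp]); U=np.linalg.svd(pw-pw.mean(0))[2][0]
        print("rect",S[i,4],w.mean(0).round(4),"yaw",round((ang(l)%np.pi)-np.pi/2,3),"pca",pw.mean(0).round(4),round((ang(U)%np.pi)-np.pi/2,3))
# spacer1, backstop in the fixture frame
def F(p): d=p[:2]-ctr[:2]; return np.array([d@[np.cos(fy),np.sin(fy)],d@[-np.sin(fy),np.cos(fy)]]).round(4)
print("s1 white top edge lo/hi", [F(onz("top",280+u/5,155+v/5,.04)) for u,v in((148,132),(152,104),(160,118))])
print("red/green", F(onz("top",301.2,189.8,.022)),F(onz("top",317.5,192,.022)))
print("pad", F(onz("top",308.7,199,.038)))
ori=R.from_rotvec(get_obs()["orientation"]).as_matrix(); print("tool y ang",round(ang(ori[:,1]),3),ori[:,2].round(3))
E
python3 poses.py
```

```text
edges [np.float64(0.181), np.float64(0.083), np.float64(0.18), np.float64(0.082)]
fixture [ 0.565  -0.0082  0.013 ] yaw -0.135
tab [311.5 177.4] [335.8 201.5] 26 [ 0.6037 -0.0123  0.0633] gap 0.0005
tab [378.5 181.7] [365.5 240.6] 79 [ 0.5927 -0.2603  0.0472] gap 0.0005
tab [364.5 202.2] [330.6 235.6] 62 [ 0.5162 -0.2082  0.0477] gap 0.0003
tab [362.6 217.6] [308.3 237.4] 58 [ 0.4586 -0.2009  0.0473] gap 0.0014
spare [ 0.5917 -0.2627  0.028 ] len 0.0341 yaw(y axis->x yaw) 0.305
spare [ 0.5165 -0.2102  0.028 ] len 0.0336 yaw(y axis->x yaw) 0.282
spare [ 0.457  -0.2043  0.028 ] len 0.0341 yaw(y axis->x yaw) 0.108
rect 73 [ 0.5919 -0.2621  0.028 ] yaw 0.334 pca [ 0.5916 -0.2625] 0.357
rect 78 [ 0.5165 -0.2091  0.028 ] yaw 0.176 pca [ 0.516  -0.2095] 0.231
rect 77 [ 0.4568 -0.2033  0.028 ] yaw 0.01 pca [ 0.4567 -0.2045] 0.027
s1 white top edge lo/hi [array([0.0261, 0.0066]), array([0.0473, 0.0067]), array([ 0.0378, -0.0007])]
red/green [-0.0075  0.0334] [-0.0067 -0.0282]
pad [-0.039   0.0003]
tool y ang 1.1 [-0.    -0.001 -1.   ]
```

Emit:
jog_arm --plan '[[[1.3,-4.8,-0.3],0.04],[[1.3,-4.8,-0.3],0.04],[[1.3,-4.8,-0.3],0.04],[[1.3,-4.8,-0.3],0.04],[[1.3,-4.8,-0.3],0.04],[[1.3,-4.8,-0.3],0.04],[[1.3,-4.8,-0.3],0.04],[[1.3,-4.8,-0.3],0.04],[[1.3,-4.8,-0.3],0.04],[[1.3,-4.8,-0.3],0.04],[[1.3,-4.8,-0.3],0.04],[[1.3,-4.8,-0.3],0.04]]' --hand 4.5 --grip_force 40

```text
clock: 1.5
tcp_pos: [0.4624, 0.0236, 0.2682]
orientation: [-0.017, 3.141, 0.001]
contact_force: [1.0, 1.1, -0.6]
grip_width: 0.0452
```

Emit:
jog_arm --plan '[[[-0.1,-4.5,0],0.01],[[-0.1,-4.5,0],0.01],[[-0.1,-4.5,0],0.01],[[-0.1,-4.5,0],0],[[0,-4.6,0],0],[[0,0,-4],0],[[0,0,-4],0],[[0,0,-3],0],[[0,0,0],0]]'

```text
clock: 2.4
tcp_pos: [0.4559, -0.1997, 0.1548]
orientation: [0.061, -3.134, -0.003]
contact_force: [0.4, -0.2, 0.3]
grip_width: 0.0451
```

```bash
python3 - <<'E'
from h import *
im=crop("side",270,170,370,260,7,"c3")
E
```

```text
(no output)
```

View pics/c3.png

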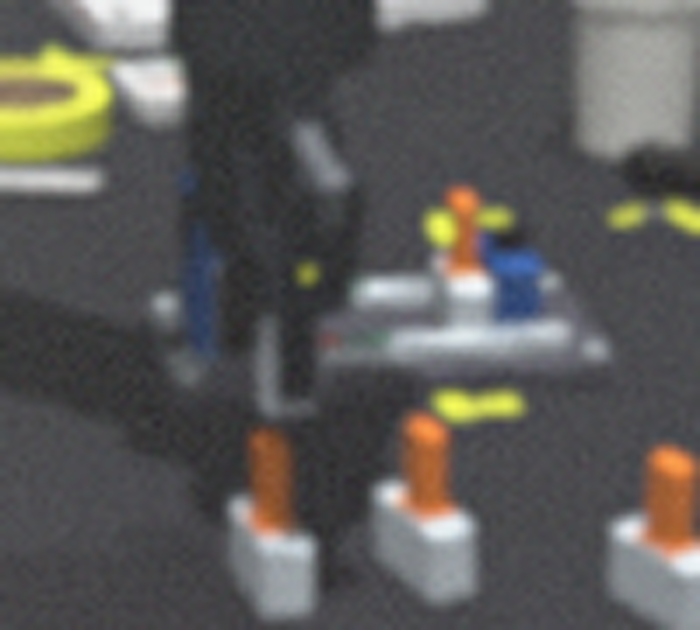

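The open fingers hang just above the nearest spare's tab, at about crop (275,430). I'll descend and grip.

Emit:
jog_arm --plan '[[[0.1,0,-2.5],0],[[0,0,-1.5],0],[[0,0,-0.6],0],[[0,0,0],0]]'

```text
clock: 2.85
tcp_pos: [0.4598, -0.2005, 0.1128]
orientation: [-0.062, 3.14, -0.0]
contact_force: [-0.0, 0.3, 0.3]
grip_width: 0.045
```

Emit:
jog_arm --plan '[[[0,0,0],0],[[0,0,0],0],[[0,0,0],0],[[0,0,0],0],[[0,0,0],0],[[0,0,0],0]]' --hand 0.5

```text
clock: 3.45
tcp_pos: [0.4599, -0.2008, 0.113]
orientation: [-0.061, 3.139, -0.001]
contact_force: [0.1, 0.3, 6.7]
grip_width: 0.0148
```

Emit:
jog_arm --plan '[[[0,0,2],0],[[0,0,4],0],[[0,0,4],0],[[1.6,3,0],-0.09],[[2.0,3,0],-0.085],[[2.2,3,0],0],[[2.2,3,0],0],[[2.2,3,0],0],[[2.1,4,0],0],[[0,0,0],0],[[0,0,0],0]]'

```text
clock: 4.55
tcp_pos: [0.5823, -0.009, 0.2118]
orientation: [-0.208, -3.134, -0.0]
contact_force: [-0.1, -1.7, -0.5]
grip_width: 0.0153
```

```bash
python3 - <<'E'
from h import *
im=crop("side",290,130,370,230,6,"c4")
o=get_obs();print(o["tcp_pos"],o["grip_width"],o["contact_force"])
for a,c,p in blobs(im,(4,140,90),(16,255,255),(295,120,375,255),6): print(a,c.round(1))
E
```

```text
[ 0.58177287 -0.01063379  0.21181857] 0.015105548902187531 [-0.4913294  -0.06834096 -0.44954241]
20 [335.9 202.4]
63 [330.6 235.6]
79 [365.5 240.6]
```

View pics/c4.png

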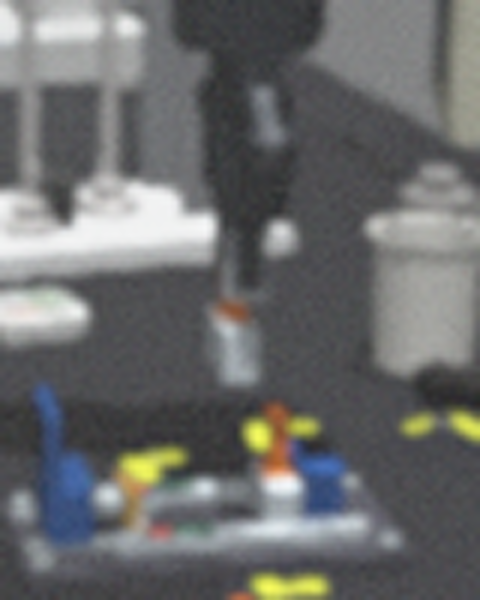

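```bash
python3 - <<'E'
from h import *
def ony(u,v,y): o,d=ray("side",u,v); return o+d*(y-o[1])/d[1]
for nm,c in(("held",(237,352)),("s1",(281,492)),("heldL",(213,340)),("heldR",(261,360)),("s1L",(263,490)),("s1R",(301,492))):
    print(nm, ony(290+c[0]/6,130+c[1]/6,-.025).round(4))
print(px("side",(.583,-.03,.12)))
E
```

```text
held [ 0.5775 -0.025   0.112 ]
s1 [ 0.6035 -0.025   0.0329]
heldL [ 0.5645 -0.025   0.1195]
heldR [ 0.5905 -0.025   0.1065]
s1L [ 0.5935 -0.025   0.0352]
s1R [ 0.6147 -0.025   0.0317]
[331.85790545 186.48050696]
```

Emit:
jog_arm --plan '[[[0.3,0,-2.5],0],[[0,0,-2.5],0],[[0,0,-2],0],[[0,0,-1],0],[[0,0,-0.3],0],[[0,0,-0.2],0],[[0,0,0],0],[[0,0,0],0]]'

```text
clock: 5.4
tcp_pos: [0.5884, -0.0113, 0.1323]
orientation: [0.216, 3.126, 0.004]
contact_force: [-4.9, 3.4, 34.3]
grip_width: 0.015
```

Emit:
jog_arm --plan '[[[0,0,-0.2],0],[[0,0,0],0],[[0,0,0],0]]'

```text
clock: 5.7
tcp_pos: [0.5893, -0.011, 0.1318]
orientation: [0.216, 3.124, 0.005]
contact_force: [-6.8, 5.1, 45.0]
grip_width: 0.0148
```

It touched about 7 mm high, so probably on a rail. I'll lift a little and look.

Emit:
jog_arm --plan '[[[0,0,1.0],0],[[0,0,1.0],0],[[0,0,0],0],[[0,0,0],0]]'

```text
clock: 6.1
tcp_pos: [0.5848, -0.0109, 0.1448]
orientation: [-0.214, -3.134, 0.0]
contact_force: [-0.6, -0.1, -1.3]
grip_width: 0.0151
```

```bash
python3 - <<'E'
from h import *
s=crop("side",295,165,365,235,7,"x")
t=grab_frame("top"); o=get_obs();print(o["tcp_pos"],o["contact_force"])
a=cv2.resize(s[165:235,290:365,::-1],None,fx=5.3,fy=6,interpolation=2); b=cv2.resize(t[155:225,280:355,::-1],None,fx=5.3,fy=6,interpolation=2)
cv2.imwrite("pics/c5.png",np.hstack([a,b]))
E
```

```text
[ 0.58460968 -0.0106044   0.14419237] [ 0.12939407  0.42008008 -1.12561634]
```

View pics/c5.png

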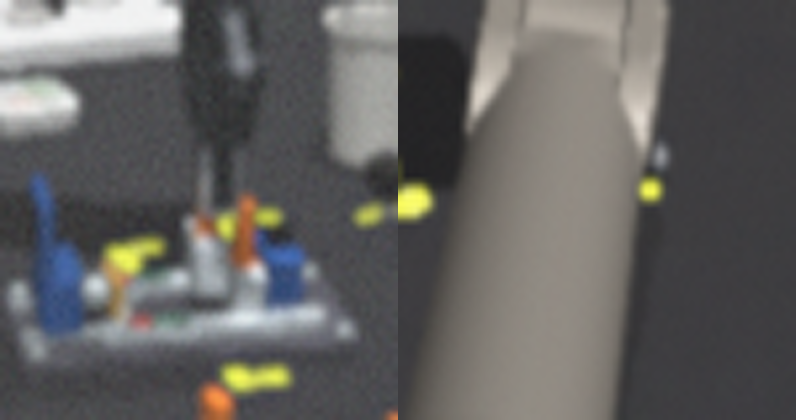

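Emit:
jog_arm --plan '[[[0,0,-1],0],[[0,0,-0.5],0],[[0,0,0],0],[[0,0,0],0]]'

```text
clock: 6.6
tcp_pos: [0.5871, -0.0099, 0.1321]
orientation: [0.213, 3.131, 0.003]
contact_force: [-3.7, 1.7, 27.2]
grip_width: 0.0149
```

```bash
python3 - <<'E'
from h import *
o=get_obs()
for k in("tcp_pos","contact_force","moment","orientation"):print(k,o[k].round(4))
def ony(u,v,y): o,d=ray("side",u,v); return o+d*(y-o[1])/d[1]
print(ony(290+208/5.3,165+303/6,-.033), px("side",(.585,-.033,.031)), px("side",(.585,-.033,.059)))
E
```

```text
tcp_pos [ 0.5871 -0.0099  0.1321]
contact_force [-3.6799  1.7068 27.2022]
moment [-0.0355  1.2194 -0.0816]
orientation [2.1270e-01 3.1308e+00 2.6000e-03]
[ 0.57576386 -0.033       0.02763811] [332.09565904 214.16476465] [332.3217146  205.68434368]
```

The contact is at rail height, and the hints (rail-paint centroid, moment) point to the right-hand rail. I'll shift 4 mm towards +y and feel again.

Emit:
jog_arm --plan '[[[0,0,0.6],0],[[0,0.4,0],0],[[0,0,0],0],[[0,0,-0.4],0],[[0,0,-0.3],0],[[0,0,0],0],[[0,0,0],0]]'

```text
clock: 7.3
tcp_pos: [0.5849, -0.0066, 0.1285]
orientation: [-0.213, -3.134, 0.0]
contact_force: [-0.5, -0.0, -0.6]
grip_width: 0.0147
```

```bash
python3 - <<'E'
from h import *
o=get_obs()
for k in("tcp_pos","contact_force","moment","orientation"):print(k,o[k].round(4))
E
```

```text
tcp_pos [ 0.5849 -0.0066  0.1285]
contact_force [-0.4804 -0.0459 -0.5605]
moment [0.0152 0.0457 0.0506]
orientation [-2.1340e-01 -3.1335e+00  4.0000e-04]
```

It's free now, below rail height. I'll centre it a bit more, seat it and release.

Emit:
jog_arm --plan '[[[0,0.2,0],0],[[0,0,-0.2],0],[[0,0,-0.2],0],[[0,0,0],0],[[0,0,0],0]]'

```text
clock: 7.8
tcp_pos: [0.5852, -0.0045, 0.1249]
orientation: [0.213, 3.134, 0.0]
contact_force: [-0.4, 0.9, 0.2]
grip_width: 0.0148
```

Emit:
jog_arm --plan '[[[0,0,-0.1],0],[[0,0,-0.1],0],[[0,0,0],0],[[0,0,0],0]]'

```text
clock: 8.2
tcp_pos: [0.5858, -0.0048, 0.1242]
orientation: [0.214, 3.133, 0.0]
contact_force: [-2.8, -0.6, 9.8]
grip_width: 0.0152
```

The block is seated on the floor at 10 N. I'll release, rise, and move to push position: fingers shut, on the robot's side of the plate.

Emit:
jog_arm --plan '[[[0,0,0.1],0],[[0,0,0],0],[[0,0,0],0],[[0,0,3],0],[[0,0,4],0],[[0,0,3],0],[[-4,0.5,0],0],[[-4,0.5,0],0],[[-4,0.5,0],0],[[-2.5,0.4,0],0],[[0,0,0],0]]' --hand 3.5

```text
clock: 9.3
tcp_pos: [0.4365, 0.0148, 0.2233]
orientation: [-0.211, -3.131, -0.001]
contact_force: [-0.1, 0.2, 0.1]
grip_width: 0.0352
```

```bash
python3 - <<'E'
from h import *
s=grab_frame("side")
o=get_obs();print(o["tcp_pos"])
a=cv2.resize(s[150:235,285:365,::-1],None,fx=7,fy=7,interpolation=2)
cv2.imwrite("pics/c6.png",a)
for a,c,p in blobs(s,(4,140,90),(16,255,255),(295,120,375,255),6): print(a,c.round(1))
def ony(u,v,y): o,d=ray("side",u,v); return o+d*(y-o[1])/d[1]
E
```

```text
[0.43888072 0.01484824 0.22386407]
29 [335.7 201.6]
31 [328.  202.7]
66 [330.7 235.5]
77 [365.5 240.5]
```

View pics/c6.png

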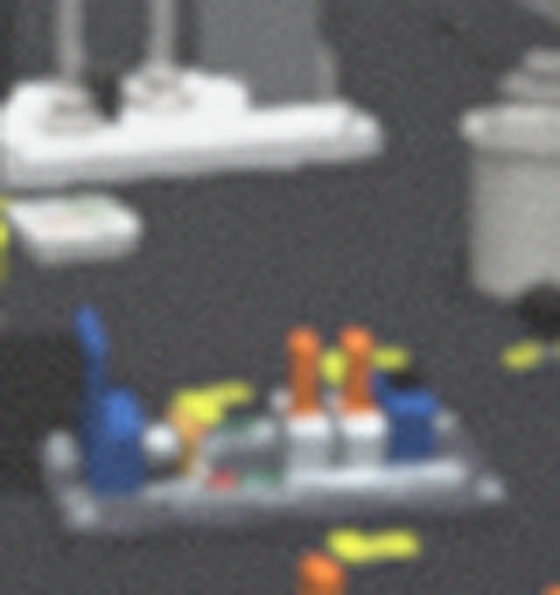

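```bash
python3 - <<'E'
from h import *
def ony(u,v,y): o,d=ray("side",u,v); return o+d*(y-o[1])/d[1]
for u,v in((88,312),(80,325),(100,330)): print(ony(285+u/7,150+v/7,0.0).round(4))
for u,v in((302,330),(355,330)): print(ony(285+u/7,150+v/7,-.005).round(4))
E
```

```text
[0.4843 0.     0.0937]
[0.4807 0.     0.0881]
[0.4897 0.     0.0849]
[ 0.581  -0.005   0.0774]
[ 0.6061 -0.005   0.0749]
```

Emit:
jog_arm --plan '[[[0,-0.2,-3],0],[[0,-0.2,-3],0],[[0,0,-2.6],0],[[0,0,0],0],[[0,0,0],0]]' --hand 0

```text
clock: 9.85
tcp_pos: [0.441, 0.0103, 0.138]
orientation: [-0.214, -3.134, 0.001]
contact_force: [0.3, -0.2, 0.4]
grip_width: 0.0002
```

Emit:
jog_arm --plan '[[[1.2,0.1,0],0],[[1,-0.1,0],0],[[0.5,-0.1,0],0],[[0.5,-0.1,0],0],[[0.5,-0.1,0],0],[[0,0,0],0],[[0,0,0],0]]'

```text
clock: 10.55
tcp_pos: [0.4768, 0.0077, 0.1378]
orientation: [-0.213, -3.134, -0.0]
contact_force: [-2.7, 1.3, 1.8]
grip_width: -0.0001
```

Emit:
jog_arm --plan '[[[1,-0.13,0],0],[[1,-0.13,0],0],[[0,0,0],0],[[0,0,0],0]]'

```text
clock: 10.95
tcp_pos: [0.4965, 0.0049, 0.1377]
orientation: [-0.213, -3.133, 0.0]
contact_force: [-5.0, 1.0, -0.2]
grip_width: 0.0005
```

Emit:
jog_arm --plan '[[[0.5,-0.07,0],0],[[0.5,-0.07,0],0],[[0,0,0],0],[[0,0,0],0]]'

```text
clock: 11.35
tcp_pos: [0.5064, 0.0035, 0.1377]
orientation: [-0.213, -3.133, 0.0]
contact_force: [-5.0, 1.2, -0.7]
grip_width: -0.0002
```

Emit:
jog_arm --plan '[[[0.3,-0.04,0],0],[[0.3,-0.04,0],0],[[0,0,0],0],[[0,0,0],0]]'

```text
clock: 11.75
tcp_pos: [0.5107, 0.0029, 0.1375]
orientation: [-0.213, -3.129, -0.0]
contact_force: [-9.0, 1.1, 5.0]
grip_width: -0.0001
```

Emit:
jog_arm --plan '[[[0.2,-0.03,0],0],[[0.2,-0.03,0],0],[[0,0,0],0],[[0,0,0],0]]'

```text
clock: 12.15
tcp_pos: [0.5113, 0.0028, 0.1369]
orientation: [-0.212, -3.121, -0.001]
contact_force: [-19.6, 3.7, 14.9]
grip_width: 0.0
```

The jaw hits its hard stop: force climbs from 5 to 20 N within about 1 mm, with no 0.8 N/mm ramp. So the stack is loose and another spacer is needed. I'll let the jaw back and fetch the second spare.

Emit:
jog_arm --plan '[[[-1.5,0.2,0],0],[[-2,0.27,0],0],[[-2,0.27,0],0],[[-1,0.13,0],0],[[0,0,4],0.06],[[0,0,4],0.1],[[1.5,-4,1],0.1],[[2,-4,0],0.1],[[2,-4,0],0],[[2,-4,0],0],[[0.5,-4,0],0],[[0,0,0],0]]' --hand 4.5

```text
clock: 13.35
tcp_pos: [0.5329, -0.1965, 0.2289]
orientation: [-0.338, 3.12, -0.009]
contact_force: [-0.7, -0.3, -0.1]
grip_width: 0.0447
```

Emit:
jog_arm --plan '[[[0,0,0],0],[[0,0,0],0]]'

```text
clock: 13.55
tcp_pos: [0.5325, -0.1881, 0.228]
orientation: [-0.353, 3.121, 0.001]
contact_force: [-0.3, 0.5, 0.2]
grip_width: 0.0448
```

Emit:
jog_arm --plan '[[[-1.5,-2.0,0],0],[[0,0,-3],0],[[0,0,-3],0],[[0,0,-2.5],0],[[0,0,-2],0],[[0,0,-1],0],[[0,0,0],0],[[0,0,0],0]]'

```text
clock: 14.35
tcp_pos: [0.5178, -0.2087, 0.1137]
orientation: [-0.353, 3.121, -0.0]
contact_force: [-0.7, 0.2, -0.5]
grip_width: 0.0449
```

Emit:
jog_arm --plan '[[[0,0,0],0],[[0,0,0],0],[[0,0,0],0],[[0,0,0],0],[[0,0,0],0],[[0,0,0],0]]' --hand 0.5

```text
clock: 14.95
tcp_pos: [0.5176, -0.2092, 0.1136]
orientation: [-0.351, 3.121, -0.0]
contact_force: [-0.9, 1.5, 6.1]
grip_width: 0.0149
```

Emit:
jog_arm --plan '[[[0,0,2],0],[[0,0,4],0],[[0,0,4],0],[[0.5,3,0],-0.09],[[0.7,3.5,0],-0.09],[[0.8,3.5,0],-0.09],[[0.8,3.5,0],-0.09],[[0.8,3.5,0],0],[[0.8,3.85,0],0],[[0,0,0],0],[[0,0,0],0],[[0,0,0],0]]'

```text
clock: 16.15
tcp_pos: [0.5608, -0.0019, 0.2128]
orientation: [-0.215, -3.134, 0.001]
contact_force: [0.4, -0.8, -0.3]
grip_width: 0.015
```

```bash
python3 - <<'E'
from h import *
s=grab_frame("side")
o=get_obs();print(o["tcp_pos"],o["orientation"])
cv2.imwrite("pics/c7.png",cv2.resize(s[145:235,285:365,::-1],None,fx=6,fy=6,interpolation=2))
E
```

```text
[ 0.560792   -0.00227012  0.2128631 ] [-2.16756232e-01 -3.13379917e+00  1.11115643e-03]
```

View pics/c7.png

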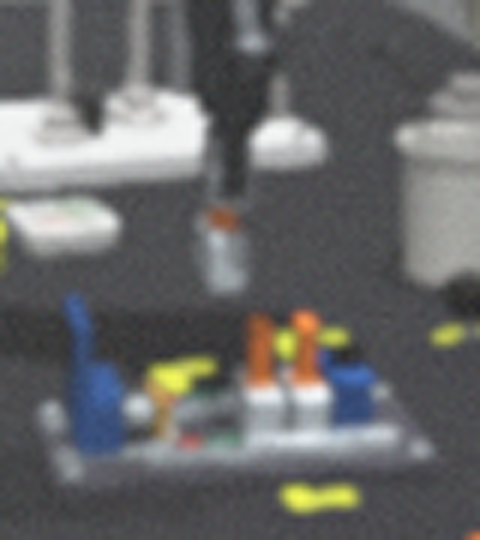

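Emit:
jog_arm --plan '[[[0,0.2,-2.5],0],[[0,0,-2.5],0],[[0,0,-2],0],[[0,0,-1],0],[[0,0,-0.4],0],[[0,0,0],0],[[0,0,0],0]]'

```text
clock: 16.9
tcp_pos: [0.5618, 0.0011, 0.1298]
orientation: [0.214, 3.133, 0.0]
contact_force: [-0.4, -0.2, -0.2]
grip_width: 0.0146
```

Emit:
jog_arm --plan '[[[0,0,-0.3],0],[[0,0,-0.1],0],[[0,0,0],0],[[0,0,0],0]]'

```text
clock: 17.3
tcp_pos: [0.5617, 0.0015, 0.1255]
orientation: [0.213, 3.133, 0.001]
contact_force: [-0.4, 0.6, 5.6]
grip_width: 0.0151
```

It's below rail height and on the floor. Release and return to the push position.

Emit:
jog_arm --plan '[[[0,0,-0.1],0],[[0,0,0.1],0],[[0,0,0],0],[[0,0,3],0],[[0,0,4],0],[[0,0,3],0],[[-4,0.3,0],0],[[-4,0.4,0],0],[[-3.5,0.3,0],0],[[-0.5,0,0],0],[[0,0,0],0]]' --hand 3.5

```text
clock: 18.4
tcp_pos: [0.4406, 0.0115, 0.2251]
orientation: [0.212, 3.134, 0.001]
contact_force: [0.5, -0.8, -0.2]
grip_width: 0.0351
```

Emit:
jog_arm --plan '[[[0,0,-3],0],[[0,0,-3],0],[[0,0,-2.7],0],[[0,0,0],0],[[0,0,0],0]]' --hand 0

```text
clock: 18.9
tcp_pos: [0.4422, 0.011, 0.138]
orientation: [-0.214, -3.134, 0.001]
contact_force: [0.4, 0.1, 0.0]
grip_width: -0.0002
```

```bash
python3 - <<'E'
from h import *
s=grab_frame("side")
o=get_obs();print(o["tcp_pos"],o["orientation"],o["contact_force"])
cv2.imwrite("pics/c8.png",cv2.resize(s[160:235,285:365,::-1],None,fx=7,fy=7,interpolation=2))
E
```

```text
[0.4425382  0.01114164 0.13864015] [ 2.13936779e-01  3.13295942e+00 -2.15990979e-04] [-0.27839262  0.34089341  1.13564295]
```

View pics/c8.png

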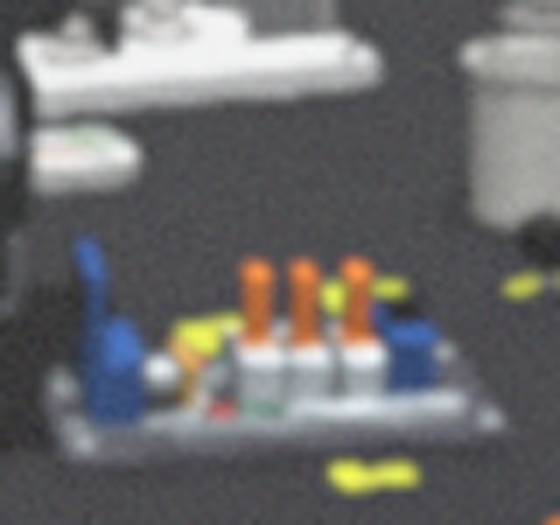

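All three spacers stand upright in the channel with small gaps. Now I'll push slowly, reading the force.

Emit:
jog_arm --plan '[[[1.2,0,0],0],[[1,-0.1,0],0],[[0.5,-0.1,0],0],[[0.5,-0.1,0],0],[[0.5,-0.07,0],0],[[0.5,-0.07,0],0],[[0.5,-0.07,0],0],[[0,0,0],0],[[0,0,0],0]]'

```text
clock: 19.85
tcp_pos: [0.4881, 0.0064, 0.1378]
orientation: [-0.213, -3.134, 0.0]
contact_force: [-3.0, 1.2, 1.4]
grip_width: 0.0003
```

Emit:
jog_arm --plan '[[[0.3,-0.04,0],0],[[0.2,-0.03,0],0],[[0,0,0],0],[[0,0,0],0]]'

```text
clock: 20.25
tcp_pos: [0.493, 0.0056, 0.1377]
orientation: [-0.213, -3.134, 0.0]
contact_force: [-3.9, 1.6, -1.3]
grip_width: 0.0001
```

Emit:
jog_arm --plan '[[[0.3,-0.04,0],0],[[0.2,-0.03,0],0],[[0,0,0],0],[[0,0,0],0]]'

```text
clock: 20.65
tcp_pos: [0.498, 0.005, 0.1378]
orientation: [-0.213, -3.134, 0.0]
contact_force: [-3.9, 1.9, -2.0]
grip_width: -0.0001
```

Emit:
jog_arm --plan '[[[0.3,-0.04,0],0],[[0,0,0],0],[[0,0,0],0]]'

```text
clock: 20.95
tcp_pos: [0.5009, 0.0045, 0.1378]
orientation: [-0.213, -3.134, 0.0]
contact_force: [-4.0, 3.2, -1.8]
grip_width: -0.0
```

Emit:
jog_arm --plan '[[[0.3,-0.04,0],0],[[0,0,0],0],[[0,0,0],0]]'

```text
clock: 21.25
tcp_pos: [0.5034, 0.0042, 0.1377]
orientation: [-0.213, -3.133, -0.0]
contact_force: [-6.1, 2.6, 0.6]
grip_width: 0.0
```

Emit:
jog_arm --plan '[[[0.2,-0.03,0],0],[[0,0,0],0],[[0,0,0],0]]'

```text
clock: 21.55
tcp_pos: [0.505, 0.004, 0.1378]
orientation: [-0.213, -3.132, -0.001]
contact_force: [-8.0, 2.5, 2.9]
grip_width: -0.0
```

Emit:
jog_arm --plan '[[[0.2,-0.03,0],0],[[0,0,0],0],[[0,0,0],0]]'

```text
clock: 21.85
tcp_pos: [0.5067, 0.0037, 0.1377]
orientation: [-0.213, -3.131, -0.001]
contact_force: [-9.2, 4.1, 3.7]
grip_width: 0.0002
```

Emit:
jog_arm --plan '[[[0.2,-0.03,0],0],[[0,0,0],0],[[0,0,0],0]]'

```text
clock: 22.15
tcp_pos: [0.5083, 0.0035, 0.1378]
orientation: [-0.213, -3.13, -0.001]
contact_force: [-11.1, 3.8, 5.9]
grip_width: 0.0003
```

```bash
python3 - <<'E'
from h import *
s=grab_frame("side")
f=[get_obs()["contact_force"]]
for _ in range(3): grab_frame("side"); f.append(get_obs()["contact_force"])
o=get_obs();print(o["tcp_pos"],np.mean(f,0))
cv2.imwrite("pics/c9.png",cv2.resize(s[175:235,285:365,::-1],None,fx=9,fy=9,interpolation=2))
E
```

```text
[0.50825935 0.00350683 0.13771802] [-10.6684757    3.04606988   5.65098047]
```

View pics/c9.png

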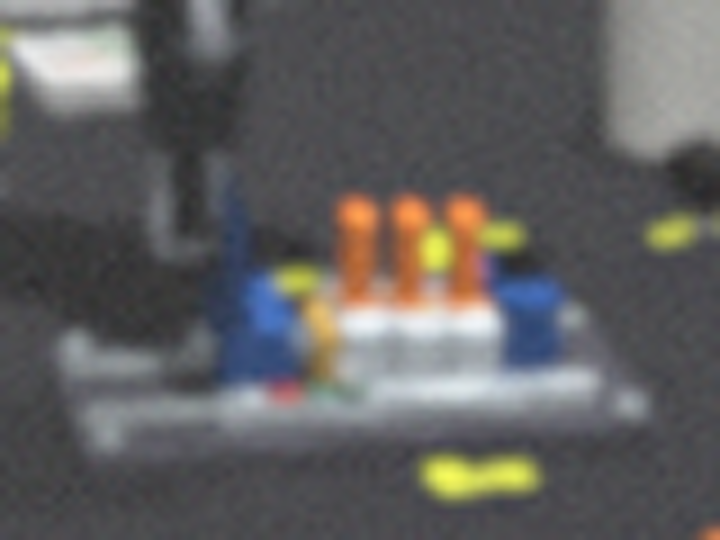

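The three blocks are closed face to face between pad and backstop. The spring is taken up by 7–8 mm (10.7 N total, less about 4 N return), which is mid-range and short of the carriage stop. The pad face is at about x = −4 mm, inside the green. I'll hand it in while still pushing.

```bash
python3 -c "
from bench import *
print(hand_in()); o=get_obs(); print(o['clock'],o['contact_force'],o['tcp_pos'])"
```

```text
the job is handed in; nothing more can be done
None
the job is handed in; nothing more can be done
```

The stack is clamped with two spare spacers added, and I handed the job in at about 22 s with the arm still pushing on the plate.

- **First push (one spare added):** the jaw ran to its hard stop with the spring loose. The force jumped from 5 to 20 N within about 1 mm, so I let the jaw back and added a second spare.
- **Second push (two spares added):** after the return spring's roughly 4 N, the force rose at about 0.8–1 N/mm to 10.7 N. That means about 7–8 mm of the pad spring's 16 mm is taken up, with the carriage about 2 mm short of its stop.
- **Pad position:** I work out the pad face at about x = −4 mm, inside the green band (−22 to +1 mm). This comes from the carriage position and the force. The last side picture agrees, with the pad over the green and three upright blocks closed face to face, but it is too coarse to measure the pointers directly.

**What did not go cleanly:**
- **Rail contact:** when lowering the first spare, it landed on a side rail with up to 45 N at the wrist, because my camera estimate of the channel's middle line was about 6 mm off. I lifted it, shifted about 6 mm sideways and seated it. The second spare went in on the corrected line.
- **Bystanders:** I did not touch the third spare or any of the other bench items on purpose, but I took no final picture to confirm each one's position.
- **After hand-in:** the interface gave no readings, so I have no check from the last second.

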